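Close up the pen box

TASK

Close up the wooden pen box: take its lid out of the letter rack and set it fully home on the box, top side up and with its brass keeper at the latch end. Then swing the latch's bail over the keeper so that its bar sits behind the lip, and press the lever down past center until it stays shut. Leave the other things on the desk where they are.

Things in the scene. Friction and masses are not known exactly. Their poses are not given: they have to be found in the camera images.
- penbox: Open wooden box, immovable, 170 x 64 mm, 95 mm high, walls 8 mm (inside 154 x 48). Origin: centre of its underside; x along its length to the end with the brass toggle latch (away from the robot, yaw within 0.3 rad), z up. From the middle of that end a block 22 mm wide sticks out 24 mm, flush with the rim, to carry the keeper. Stands left or right on the desk.
- lid: Loose wooden lid, 0.2 kg: slab 170 x 64 x 14 mm; under it a centred plug 147 x 41 x 8 mm deep enters the box with 3.5 mm play. Origin: centre of the slab's underside; x to the brass keeper end, y across, z out of its top. Starts on its long edge in the rack, y up, plug to the left, keeper away from the robot. Home: origin at (0, 0, 95 mm) in the box frame, axes agree. Flat it rests on the plug.
- keeper (a point): On the lid (axes as the lid's): middle of the floor of the keeper's groove. The keeper is a brass tongue, 22 mm wide, 10 mm thick, sticking out 24 mm from the middle of the lid's +x end, level with its underside. Its last 5 mm is a lip, 6 mm higher than the groove floor; the groove behind it is 19 mm long in x and this point is 95 mm in x, 10 mm in z from the lid's origin.
- rack: Dark wooden letter rack, immovable, 150 x 100 mm, 40 mm high with some low letters; origin: centre of its underside. The lid stands in its 35 mm wide slot, along the rack's x axis, on a floor 8 mm above the desk; the lid's top edge is 72 mm above the desk. The desk between rack and box is clear.
- lever_pin (a point): Hinge pin of the latch lever (runs along the box's y), on the box 24 mm outside the latch end, 70 mm above the desk; axes as the box's.
- lever_tip (a point): End of the lever handle: a brass strap 22 mm wide, 5 mm thick, from the pin outward; this point is 48 mm from the pin, handle ends at 50 mm. Shut, it points away from the box and 25 degrees below level; open, up and outward.
- lever (a joint): Latch lever angle, rad: 0 = shut on its stop, grows as the handle swings outward and up, to 2.0. Starts at 1.5 to 1.85 and stays where left (friction 0.04 N m). With the bail hooked it pulls tight from about 0.85, is at dead center near 0.25 and holds itself shut below that. Pressing near the tip takes under 10 N.
- bail_hinge (a point): Where the bail (steel loop) is hinged on the lever, 18 mm from the lever's pin; it moves with the lever: straight under the pin when shut, level with it and outward when the lever is up.
- bail (a joint): Bail angle on the lever, rad: 0 when hooked and shut, grows as the bail swings away from the box, to a stop at 2.6 where it starts. The bail leans outward from upright by (bail - lever - 0.18); it swings almost freely and falls by its weight to the side it leans, so it falls onto the keeper once well past upright.
- bail_bar: Cross bar of the bail: steel rod, diameter 7 mm, 45 mm long along the box's y, 55 mm from the bail's hinge (sprung, stretches up to 6 mm). Origin: middle of the rod; z along the bail, away from its hinge. A finger tab 24 mm wide (y), 8 mm thick (x) goes on to z = 22 mm. Hooked, the rod lies in the keeper's groove against the lip, its axis 3.5 mm above the groove floor.
- mug: White mug, 95 mm high, bystander
- pencup: Terracotta cup, 100 mm high, bystander
- stapler: Stapler, 150 mm long, bystander
- glasses_case: Black glasses case, 155 mm long, bystander
Not all that is in view belongs to the job. Leave any purple look-alike of the penbox alone. Several things have the shape of the lid; the one meant has the colours described above.

How it is judged:
By the outcome, as a careful person would: the job done as asked, in the order asked, and still so for the second after the job is handed in, with the robot touching nothing.
It also fails if it takes over 72 s, if anything falls off the work surface, if the arm or the gripper's body presses on something with over 40 N, if the wrist force passes 120 N, or if a joint passes its speed limit or range.

ROBOT

A 7-joint arm with a two-finger parallel gripper is mounted at the origin on the work surface. World frame = base frame: x ahead of the robot, y to its left, z up, the work surface at z = 0. Lengths are in m, angles in degrees, forces in N, time in s.
With the tool pointing down it reaches from about 0.425 to 0.875 m from the base axis. Payload 4.7 kg.
Tool frame: the origin (TCP) lies at the very end of the fingers, on their centre line; the grasp point (between the pads) lies 19 mm behind it; z points along the fingers, y is the line along which they close (so a half turn about z gives the same grasp; the last joint's range is limited). The gripper opens to 87 mm and grips with 3 to 60 N. Pads are 19 mm wide; open, the fingers measure 117 mm over their backs; the gripper's body (75 mm by 190 mm) begins 51 mm behind the grasp point.
Start: joints at [-64.395, 18.392, -4.016, 83.108, 1.295, 78.541, -3.26], TCP at [0.273, 0.59, 0.223] pointing down, gripper open.
Joint ranges: [-163.93, 163.93], [-17.29, 119.83], [-79.2, 71.16], [3.27, 140.29], [-89.18, 269.18], [5.43, 117.66], [-154.24, 154.24]. Speed limits (degrees/s): [147.25, 147.25, 180, 180, 180, 180, 180].

INTERFACE

Orientations are given as [roll, pitch, yaw] about the fixed x, y, z axes, in that order (R = Rz(yaw) Ry(pitch) Rx(roll)).
In Python, from station import readout, viewer, manip gives the robot as it stands. The module is installed in compiled form; this text tells all that it offers.
- The arm moves only by the tool carry_out, never from a script. Its argument "moves" is a list of rows, each an object with "travel": the shift along the tool's x, y, z in cm, a list of three; "delta_rot": the turn, a rotation vector about the tool's x, y, z in rad, a list of three; "claw": the opening, from 0 (shut) to 1 (fully open). A call has 1 to 20 rows; each row is the pose to reach, as a shift and turn from the pose commanded when the call began, along the tool's axes at that moment; what a row does not reach only later rows make up. A row lasts 1/8 s, in which the tool goes at most 62.5 mm and 10.7 degrees, less where a joint would pass 70% of its speed; a pose out of reach is approached as far as the arm can. A call with a gripper value outside its range is refused whole. The fingers move at their own pace and stop on an object; "squeeze" is the grip in N (left out, the last holds). Time passes only in rows, so rows that repeat a pose let the fingers close. It gives the time, the measured TCP pose, the force, the opening and the grip force at its end, in the units of the state.
- readout.get_obs(): the state, without advancing time (a new reading comes with each control period).
- viewer.grab_frame(name): name is "scene" or "side" or "wrist"; returns the picture (400x640x3 uint8, red, green, blue); there is no depth.
- viewer.camera_info(name): a dict with "mtx" (3x3 intrinsics, pixels), "R" (3x3) and "t" (3): a world point X has camera coordinates R X + t. Camera axes: x right, y down, z forward; pixel columns grow to the right and rows downward; lengths in m; the calibration is good to about 2 mm. A picture is of the moment at which its call begins: read the wrist's pose just before it. camera_info takes no time and is no camera call; for the wrist camera it gives the pose at the moment of the call.
- manip.hand_in(): hands the job in; it is judged then, once.
The state is a dict: "clock": time; "joint_pos": joint angles; "qvel": joint speeds; "joint_efforts": joint torques, N m; "position": TCP position; "eef_rot": TCP orientation; "contact_force": force on the tool from outside, world axes, zero at the start; "moment": the same for the moment, N m; "opening": opening from 0.0 (shut) to 1.0 (fully open); "finger_force": force on a finger pad.
Only numpy, scipy, OpenCV 4.12 (cv2) and the standard library are available. Lean on these libraries where they do the work, as an engineer would, in place of code of your own. Each camera call takes 0.05 s, during which the arm holds its last target. There are 200 camera calls.

## Working session

There is one attempt and no reset: what is moved stays moved. The work goes in short steps, Python scripts to look and compute and a tool call to move; the robot and the scene stay as the last step left them, time stands still between calls to the robot, and variables do not carry over. Pictures are saved under pics/ and viewed, at most 10 in all, crops included, and the job is handed in when it is done.

Besides the shell and the picture viewer there is one more tool, called after ">>>" by a JSON object that holds its "name" and its "arguments". carry_out: Moves the arm, as the interface text tells. Its arguments: {"type":"object","properties":{"moves":{"type":"array","items":{"type":"object","properties":{"travel":{"type":"array","items":{"type":"number"}},"delta_rot":{"type":"array","items":{"type":"number"}},"claw":{"type":"number"}}}},"squeeze":{"type":"number"}},"required":["moves"]}

```bash
mkdir -p pics; python3 - <<'E'
from station import readout, viewer
import cv2, numpy as np
o=readout.get_obs(); print({k:np.round(v,3).tolist() for k,v in o.items()})
for n in ("scene","side","wrist"):
    c=viewer.camera_info(n); im=viewer.grab_frame(n); cv2.imwrite(f"pics/{n}0.png",im[:,:,::-1])
    R=np.array(c["R"]);t=np.array(c["t"]); print(n,np.round(c["mtx"],1).tolist(),"C",np.round(-R.T@t,3),"z",np.round(R[2],2))
a=cv2.imread("pics/scene0.png");cv2.imwrite("pics/scene0b.png",cv2.resize(a,(800,500)))
a=cv2.imread("pics/side0.png");cv2.imwrite("pics/side0b.png",cv2.resize(a,(800,500)))
E
```

```text
{'clock': 0.0, 'joint_pos': [-64.394, 18.439, -4.015, 83.174, 1.296, 78.54, -3.261], 'qvel': [-0.12, -0.067, 0.008, 0.022, 0.042, 0.124, 0.0], 'joint_efforts': [0.001, -49.128, -0.403, -31.253, -0.064, 0.044, 0.0], 'position': [0.272, 0.59, 0.221], 'eef_rot': [-179.892, 0.006, 155.202], 'contact_force': [0.036, 0.928, -0.111], 'moment': [-0.043, -0.001, 0.005], 'finger_force': 0.0, 'opening': 1.004}
scene [[451.0, 0.0, 321.8], [0.0, 451.0, 194.9], [0.0, 0.0, 1.0]] C [1.359 0.201 1.233] z [-0.6  -0.13 -0.79]
side [[412.2, 0.0, 315.8], [0.0, 412.2, 207.4], [0.0, 0.0, 1.0]] C [-0.077 -0.621  0.802] z [ 0.5   0.58 -0.64]
wrist [[360.4, 0.0, 329.6], [0.0, 360.4, 192.2], [0.0, 0.0, 1.0]] C [0.205 0.621 0.384] z [ 0.25 -0.12 -0.96]
```

View pics/scene0.png

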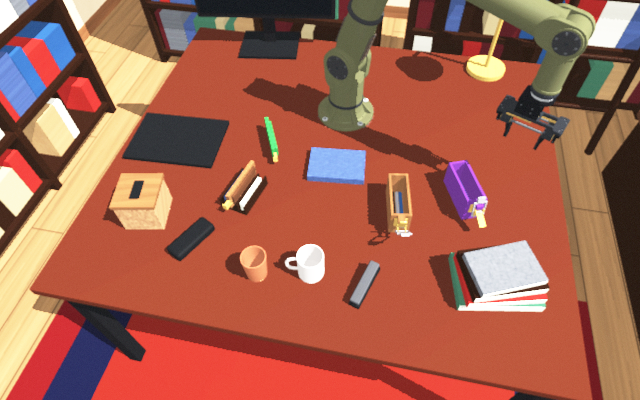

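View pics/side0.png

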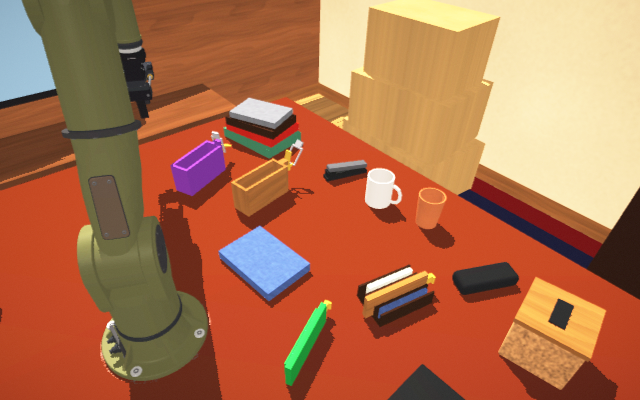

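The scene picture shows the wooden penbox at about (398,205) and the rack with the wooden lid at (243,185). Possible mix-ups are:
- the green lid-shaped piece at (271,140)
- the purple box at (465,192)
- the cork box with a wooden top at (140,200)

In the side picture the lid is at (398,293), the box at (262,185) and the green piece at (308,340). I choose the wooden lid with the brass keeper in the dark rack, and will check it in one close mosaic.

```bash
cat > h.py <<'E'
import numpy as np, cv2
from station import readout, viewer
from scipy.spatial.transform import Rotation as Ro
def ray(c,u,v):
    R=np.array(c["R"]);t=np.array(c["t"]);d=R.T@np.linalg.inv(c["mtx"])@[u,v,1.]
    return -R.T@t,d
def onz(c,u,v,z):
    C,d=ray(c,u,v); return C+d*(z-C[2])/d[2]
def proj(c,X):
    p=np.array(c["mtx"])@(np.array(c["R"])@np.array(X)+np.array(c["t"])); return p[:2]/p[2]
def tri(c1,p1,c2,p2):
    A,a=ray(c1,*p1);B,b=ray(c2,*p2);s=np.linalg.lstsq(np.c_[a,-b],B-A,rcond=None)[0]
    P,Q=A+a*s[0],B+b*s[1]; return (P+Q)/2,np.linalg.norm(P-Q)
E
python3 - <<'E'
import cv2,numpy as np
s=cv2.imread("pics/scene0.png");d=cv2.imread("pics/side0.png")
def cr(i,x,y,w=80,h=60): return cv2.resize(i[y:y+h,x:x+w],(400,300),interpolation=cv2.INTER_CUBIC)
m=np.vstack([np.hstack([cr(s,205,150),cr(s,360,185)]),np.hstack([cr(d,355,255,),cr(d,230,135,)])])
cv2.imwrite("pics/mos.png",m)
E
```

```text
(no output)
```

View pics/mos.png

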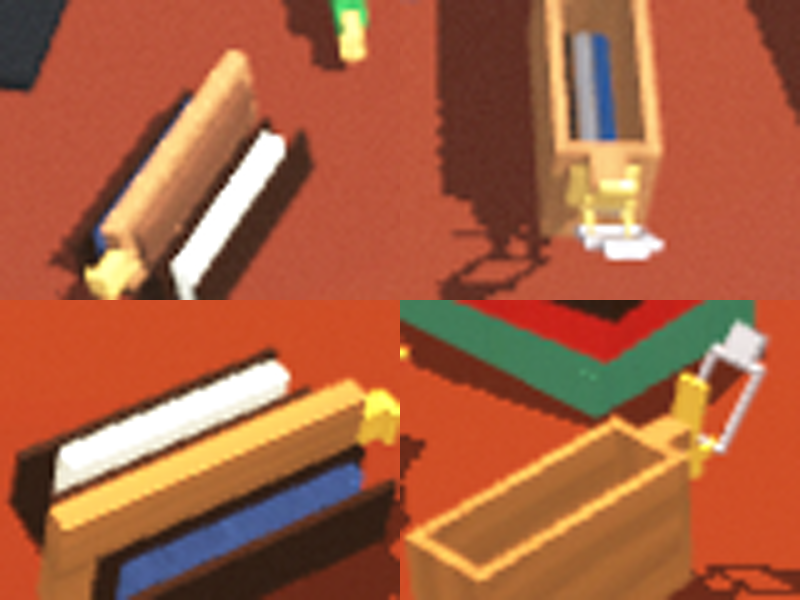

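The mosaic confirms the choice: the wooden lid has a brass keeper, with its top edge running from side (366,298) to (427,273). The penbox rim corners are at side (232,183), (246,191), (288,166) and (272,159), with a white bail leaning outward. Next I compute positions.

```bash
python3 - <<'E'
from h import *
s=viewer.camera_info("scene");d=viewer.camera_info("side")
np.set_printoptions(precision=4,suppress=True)
print("lid side")
for p in [(365,296),(368,300.6),(425,271),(428.4,275.4)]: print(onz(d,*p,.072))
print("lid scene")
for p in [(225.6,196.4),(251.4,160),(233,199),(255,162.4)]: print(onz(s,*p,.072))
print("box side")
for p in [(232,182.6),(246.4,190.6),(288,166),(272.4,158.6)]: print(onz(d,*p,.095))
print("box scene near")
for p in [(388,216),(412,215)]: print(onz(s,*p,.095))
# masks: box rim wood from scene
E
```

```text
lid side
[ 0.3854 -0.2575  0.072 ]
[ 0.3816 -0.2705  0.072 ]
[ 0.5474 -0.2946  0.072 ]
[ 0.5428 -0.3083  0.072 ]
lid scene
[ 0.5521 -0.2997  0.072 ]
[ 0.3833 -0.2642  0.072 ]
[ 0.5576 -0.2726  0.072 ]
[ 0.3916 -0.2487  0.072 ]
box side
[0.3613 0.26   0.095 ]
[0.3732 0.2023 0.095 ]
[0.5385 0.2285 0.095 ]
[0.525  0.2914 0.095 ]
box scene near
[0.5437 0.2257 0.095 ]
[0.5257 0.2974 0.095 ]
```

```bash
cat >> h.py <<'E'
def down(yaw,tilt=0): # tilt: tool leans about its own x
    return Ro.from_euler('xyz',[180,0,yaw],degrees=True)*Ro.from_euler('x',tilt,degrees=True)
def plan(wps):
    o=readout.get_obs();p0=np.array(o["position"]);R0=Ro.from_euler('xyz',o["eef_rot"],degrees=True)
    print("at",np.round(p0,4),np.round(o["eef_rot"],2),"t",round(o["clock"],2))
    for p,R in wps:
        print((R0.inv().apply(np.array(p)-p0)*100).round(2).tolist(),(R0.inv()*R).as_rotvec().round(3).tolist())
E
python3 - <<'E'
from h import *
s=viewer.camera_info("scene")
print("book edge",onz(s,310,180,.02).round(3),onz(s,366,182,.02).round(3),"mug",onz(s,310,280,0).round(3))
plan([((.42,.42,.28),down(113)),((.56,.1,.28),down(60)),((.54,-.15,.25),down(20)),((.464,-.283,.16),down(-12.4))])
E
```

```text
book edge [ 0.39  -0.056  0.02 ] [0.362 0.136 0.02 ] mug [0.755 0.025 0.   ]
at [0.2725 0.5897 0.2217] [-1.7992e+02  1.0000e-02  1.5520e+02] t 0.15
[-20.51, -9.23, -5.81] [-0.001, 0.001, 0.737]
[-46.64, -32.4, -5.78] [-0.001, 0.001, 1.662]
[-55.3, -55.93, -2.74] [-0.001, 0.002, 2.36]
[-53.98, -71.18, 6.28] [-0.0, 0.002, 2.925]
```

>>> {"name": "carry_out", "arguments": {"moves": [{"travel": [-20.5,-9.2,-5.8],"delta_rot": [0,0,0.74],"claw": 0.7},{"travel": [-20.5,-9.2,-5.8],"delta_rot": [0,0,0.74],"claw": 0.7},{"travel": [-20.5,-9.2,-5.8],"delta_rot": [0,0,0.74],"claw": 0.7},{"travel": [-20.5,-9.2,-5.8],"delta_rot": [0,0,0.74],"claw": 0.7},{"travel": [-46.6,-32.4,-5.8],"delta_rot": [0,0,1.66],"claw": 0.7},{"travel": [-46.6,-32.4,-5.8],"delta_rot": [0,0,1.66],"claw": 0.7},{"travel": [-46.6,-32.4,-5.8],"delta_rot": [0,0,1.66],"claw": 0.7},{"travel": [-46.6,-32.4,-5.8],"delta_rot": [0,0,1.66],"claw": 0.7},{"travel": [-46.6,-32.4,-5.8],"delta_rot": [0,0,1.66],"claw": 0.7},{"travel": [-46.6,-32.4,-5.8],"delta_rot": [0,0,1.66],"claw": 0.7},{"travel": [-55.3,-55.9,-2.7],"delta_rot": [0,0,2.36],"claw": 0.7},{"travel": [-55.3,-55.9,-2.7],"delta_rot": [0,0,2.36],"claw": 0.7},{"travel": [-55.3,-55.9,-2.7],"delta_rot": [0,0,2.36],"claw": 0.7},{"travel": [-55.3,-55.9,-2.7],"delta_rot": [0,0,2.36],"claw": 0.7},{"travel": [-54,-71.2,6.3],"delta_rot": [0,0,2.92],"claw": 0.7},{"travel": [-54,-71.2,6.3],"delta_rot": [0,0,2.92],"claw": 0.7},{"travel": [-54,-71.2,6.3],"delta_rot": [0,0,2.92],"claw": 0.7},{"travel": [-54,-71.2,6.3],"delta_rot": [0,0,2.92],"claw": 0.7},{"travel": [-54,-71.2,6.3],"delta_rot": [0,0,2.92],"claw": 0.7}]}}

```text
clock: 2.52
position: [0.4647, -0.2822, 0.1596]
eef_rot: [-180.0, -0.0, -12.0]
contact_force: [1.3, 1.3, 0.3]
opening: 0.701
finger_force: 0.0
```

```bash
python3 - <<'E'
from h import *
o=readout.get_obs();print(o["position"],o["eef_rot"],o["clock"])
c=viewer.camera_info("wrist");im=viewer.grab_frame("wrist")
cv2.imwrite("pics/w1.png",im[:,:,::-1]);np.savez("w1.npz",**{k:np.array(c[k]) for k in("mtx","R","t")})
for X in [(.382,-.264,.072),(.545,-.3015,.072),(.464,-.283,.072)]: print(proj(c,X).round(1))
E
```

```text
[ 0.46472793 -0.28215861  0.15961307] [-1.79963404e+02 -1.22785068e-02 -1.20320089e+01] 2.525
[328.9 300.7]
[332.9  78.2]
[330.9 198.4]
```

View pics/w1.png

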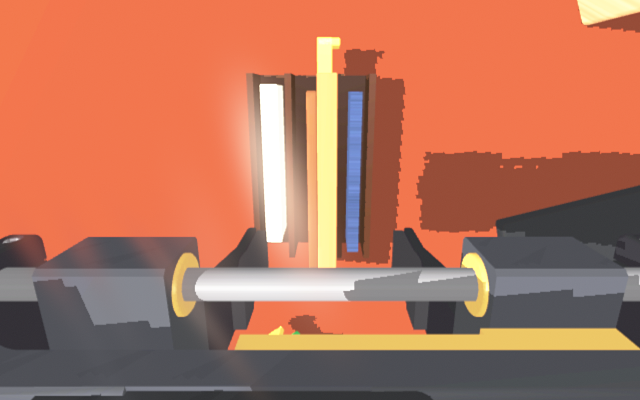

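The wrist view shows the slab's top edge at columns 317–338 with its far end at row 73 and the keeper at (328,40). The plug is on the left at 307–317. So I shift 5.5 mm left and go down.

>>> {"name": "carry_out", "arguments": {"moves": [{"travel": [0.1,-0.55,4],"delta_rot": [0,0,0],"claw": 0.7},{"travel": [0.1,-0.55,8],"delta_rot": [0,0,0],"claw": 0.7},{"travel": [0.1,-0.55,11.4],"delta_rot": [0,0,0],"claw": 0.7},{"travel": [0.1,-0.55,11.4],"delta_rot": [0,0,0],"claw": 0.7},{"travel": [0.1,-0.55,11.4],"delta_rot": [0,0,0],"claw": 0.15},{"travel": [0.1,-0.55,11.4],"delta_rot": [0,0,0],"claw": 0.1},{"travel": [0.1,-0.55,11.4],"delta_rot": [0,0,0],"claw": 0.1},{"travel": [0.1,-0.55,11.4],"delta_rot": [0,0,0],"claw": 0.1},{"travel": [0.1,-0.55,11.4],"delta_rot": [0,0,0],"claw": 0.1},{"travel": [0.1,-0.55,11.4],"delta_rot": [0,0,0],"claw": 0.1}], "squeeze": 30}}

```text
clock: 3.82
position: [0.4667, -0.2768, 0.0457]
eef_rot: [-179.9, -0.0, -12.1]
contact_force: [0.6, 2.6, 3.1]
opening: 0.253
finger_force: 30.0
```

>>> {"name": "carry_out", "arguments": {"moves": [{"travel": [0,0,-3],"delta_rot": [0,0,0],"claw": 0.1},{"travel": [0,0,-8],"delta_rot": [0,0,0],"claw": 0.1},{"travel": [0,0,-13],"delta_rot": [0,0,0],"claw": 0.1},{"travel": [0,-5,-14],"delta_rot": [-0.1,0,0],"claw": 0.1},{"travel": [0,-10,-14],"delta_rot": [-0.25,0,0],"claw": 0.1},{"travel": [0,-15,-14],"delta_rot": [-0.4,0,0],"claw": 0.1},{"travel": [0,-20,-14],"delta_rot": [-0.55,0,0],"claw": 0.1},{"travel": [0,-25,-14],"delta_rot": [-0.7,0,0],"claw": 0.1},{"travel": [0,-30,-14],"delta_rot": [-0.7,0,0],"claw": 0.1},{"travel": [0,-30,-10],"delta_rot": [-0.7,0,0],"claw": 0.1},{"travel": [0,-30,-6],"delta_rot": [-0.7,0,0],"claw": 0.1},{"travel": [0,-30,-2],"delta_rot": [-0.7,0,0],"claw": 0.1},{"travel": [0,-30,0],"delta_rot": [-0.7,0,0],"claw": 0.1},{"travel": [0,-30,0.6],"delta_rot": [-0.7,0,0],"claw": 0.1},{"travel": [0,-30,0.6],"delta_rot": [-0.7,0,0],"claw": 0.1}]}}

```text
clock: 5.7
position: [0.5299, 0.0157, 0.0402]
eef_rot: [139.9, -0.1, -12.1]
contact_force: [0.7, -0.0, -2.8]
opening: 0.251
finger_force: 30.0
```

```bash
python3 - <<'E'
from h import *
a=viewer.grab_frame("scene")[:,:,::-1];b=viewer.grab_frame("side")[:,:,::-1]
m=np.hstack([cv2.resize(a[120:300,250:410],(400,450)),cv2.resize(b[130:310,240:400],(400,450))]);cv2.imwrite("pics/m2.png",m)
o=readout.get_obs();print(o["position"],o["eef_rot"],o["contact_force"],o["opening"])
E
```

```text
[0.53029372 0.01594507 0.04079908] [ 1.39973222e+02 -1.15043418e-01 -1.21052057e+01] [ 0.4307188   1.08012428 -1.67551527] 0.24737970687912544
```

View pics/m2.png

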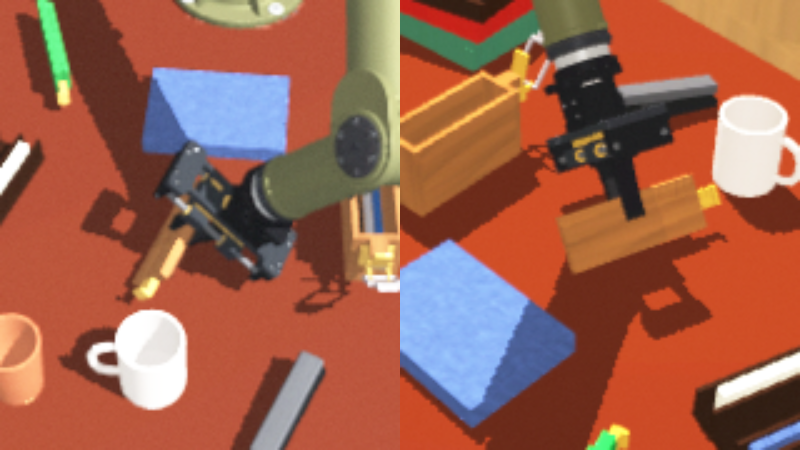

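The picture shows the lid held tilted, plug side down, just above the clear desk with its keeper pointing away. I lower it a little, open slightly and withdraw along the fingers.

>>> {"name": "carry_out", "arguments": {"moves": [{"travel": [0,-0.25,0.3],"delta_rot": [0,0,0],"claw": 0.1},{"travel": [0,-0.45,0.55],"delta_rot": [0,0,0],"claw": 0.1},{"travel": [0,-0.45,0.55],"delta_rot": [0,0,0],"claw": 0.1},{"travel": [0,-0.45,0.55],"delta_rot": [0,0,0],"claw": 0.36},{"travel": [0,-0.45,0.55],"delta_rot": [0,0,0],"claw": 0.36},{"travel": [0,-0.45,-0.5],"delta_rot": [0,0,0],"claw": 0.36},{"travel": [0,-0.45,-1.5],"delta_rot": [0,0,0],"claw": 0.36},{"travel": [0,-0.45,-2.5],"delta_rot": [0,0,0],"claw": 0.36},{"travel": [0,-0.45,-4],"delta_rot": [0,0,0],"claw": 0.36},{"travel": [0,-0.45,-7],"delta_rot": [0,0,0],"claw": 0.36},{"travel": [0,-0.45,-12],"delta_rot": [0,0,0],"claw": 0.36},{"travel": [0,-0.45,-15],"delta_rot": [0,0,0],"claw": 0.7},{"travel": [0,-0.45,-15],"delta_rot": [0,0,0],"claw": 1}]}}

```text
clock: 7.42
position: [0.5517, 0.1163, 0.1533]
eef_rot: [140.1, -0.2, -11.9]
contact_force: [-0.3, 0.2, -1.0]
opening: 0.509
finger_force: 0.0
```

```bash
python3 - <<'E'
from h import *
a=viewer.grab_frame("scene")[:,:,::-1];b=viewer.grab_frame("side")[:,:,::-1]
cv2.imwrite("pics/s3.png",a);cv2.imwrite("pics/d3.png",b)
m=np.hstack([cv2.resize(a[150:270,270:350],(400,600)),cv2.resize(b[170:290,300:380],(400,600))]);cv2.imwrite("pics/m3.png",m)
plan([((.53,.0,.2),down(-12))])
E
```

```text
at [0.55   0.1132 0.1512] [ 1.3987e+02  1.0000e-02 -1.2110e+01] t 7.53
[0.42, 11.93, 3.68] [0.7, 0.001, -0.002]
```

View pics/m3.png

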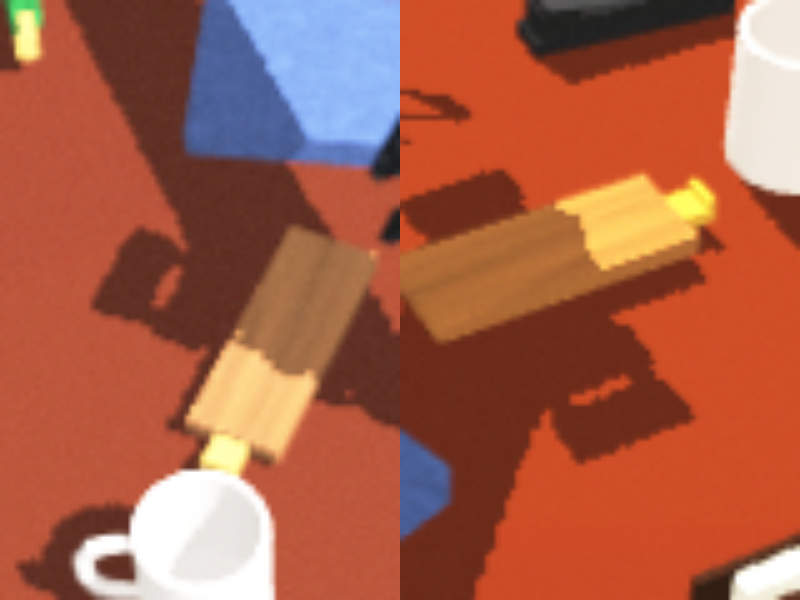

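The lid lies flat, top side up, with corners in the scene view at (328,196), (346,202), (308,234) and (325,241). In the side view its far corners are at (349,205) and (359,218).

```bash
python3 - <<'E'
from h import *
s=viewer.camera_info("scene");d=viewer.camera_info("side")
P=[onz(s,*p,.022) for p in [(328,195.6),(345.6,201.6),(307.6,234.5),(325.4,240.5)]]
print(np.round(P,4)); near=(P[0]+P[1])/2;far=(P[2]+P[3])/2
print("c",(near+far)/2,np.linalg.norm(far-near),np.degrees(np.arctan2(*(far-near)[1::-1])))
print([onz(d,*p,.022).round(4) for p in [(349,205),(359,218)]])
E
```

```text
[[ 0.4469  0.0188  0.022 ]
 [ 0.4603  0.0815  0.022 ]
 [ 0.6122 -0.0145  0.022 ]
 [ 0.6231  0.0453  0.022 ]]
c [0.53563206 0.03277602 0.022     ] 0.16767833709960525 -11.957767564535628
[array([0.6205, 0.0376, 0.022 ]), array([ 0.6024, -0.0234,  0.022 ])]
```

```bash
python3 - <<'E'
from h import *
plan([((.53,.06,.2),down(20)),((.533,.03,.2),down(78)),((.533,.03,.15),down(130)),((.533,.03,.13),down(168))])
E
```

```text
at [0.55   0.1132 0.1512] [ 1.3987e+02  1.0000e-02 -1.2110e+01] t 7.53
[-0.84, 7.44, -0.1] [0.682, 0.196, -0.537]
[0.09, 9.64, 1.75] [0.547, 0.549, -1.502]
[0.09, 6.41, 5.57] [0.295, 0.859, -2.352]
[0.09, 5.13, 7.1] [0.001, -1.077, 2.949]
```

>>> {"name": "carry_out", "arguments": {"moves": [{"travel": [-0.8,7.4,-0.1],"delta_rot": [0.68,0.2,-0.54],"claw": 1},{"travel": [-0.8,7.4,-0.1],"delta_rot": [0.68,0.2,-0.54],"claw": 1},{"travel": [-0.8,7.4,-0.1],"delta_rot": [0.68,0.2,-0.54],"claw": 1},{"travel": [-0.8,7.4,-0.1],"delta_rot": [0.68,0.2,-0.54],"claw": 1},{"travel": [-0.8,7.4,-0.1],"delta_rot": [0.68,0.2,-0.54],"claw": 1},{"travel": [0.1,9.6,1.7],"delta_rot": [0.547,0.549,-1.5],"claw": 1},{"travel": [0.1,9.6,1.7],"delta_rot": [0.547,0.549,-1.5],"claw": 1},{"travel": [0.1,9.6,1.7],"delta_rot": [0.547,0.549,-1.5],"claw": 1},{"travel": [0.1,9.6,1.7],"delta_rot": [0.547,0.549,-1.5],"claw": 1},{"travel": [0.1,9.6,1.7],"delta_rot": [0.547,0.549,-1.5],"claw": 1},{"travel": [0.1,6.4,5.6],"delta_rot": [0.295,0.859,-2.352],"claw": 1},{"travel": [0.1,6.4,5.6],"delta_rot": [0.295,0.859,-2.352],"claw": 1},{"travel": [0.1,6.4,5.6],"delta_rot": [0.295,0.859,-2.352],"claw": 1},{"travel": [0.1,6.4,5.6],"delta_rot": [0.295,0.859,-2.352],"claw": 1},{"travel": [0.1,6.4,5.6],"delta_rot": [0.295,0.859,-2.352],"claw": 1},{"travel": [0.1,5.1,7.1],"delta_rot": [0,-1.077,2.949],"claw": 1},{"travel": [0.1,5.1,7.1],"delta_rot": [0,-1.077,2.949],"claw": 1},{"travel": [0.1,5.1,7.1],"delta_rot": [0,-1.077,2.949],"claw": 1},{"travel": [0.1,5.1,7.1],"delta_rot": [0,-1.077,2.949],"claw": 1},{"travel": [0.1,5.1,7.1],"delta_rot": [0,-1.077,2.949],"claw": 1}]}}

```text
clock: 10.02
position: [0.5321, 0.0293, 0.1287]
eef_rot: [-180.0, -0.2, 167.8]
contact_force: [0.1, -0.4, 0.5]
opening: 0.997
finger_force: 0.0
```

```bash
python3 - <<'E'
from h import *
o=readout.get_obs();print(o["position"],o["eef_rot"],o["clock"],o["joint_pos"])
c=viewer.camera_info("wrist");im=viewer.grab_frame("wrist")
cv2.imwrite("pics/w4.png",im[:,:,::-1]);np.savez("w4.npz",**{k:np.array(c[k]) for k in("mtx","R","t")})
E
```

```text
[0.5320999  0.02934912 0.12866327] [-1.79951876e+02 -1.78853204e-01  1.67824404e+02] 10.025 [-24.98264092   8.26893968  20.62694934 107.13818874  -3.20189436
  65.33564872  74.61885545]
```

View pics/w4.png

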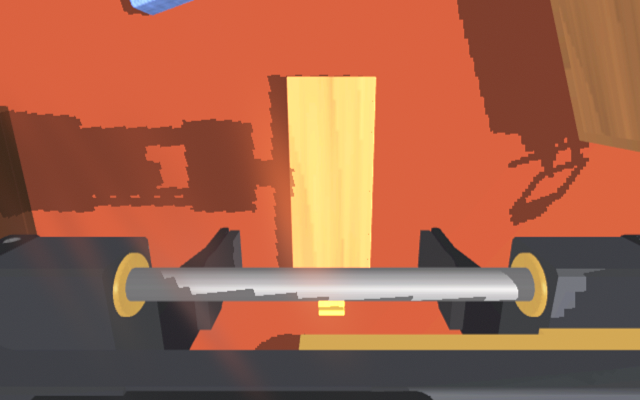

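The wrist view shows the lid's near end at row 76, columns 287–377, with the keeper at (331,308) under the gripper bar. It is well aligned.

```bash
python3 - <<'E'
from h import *
c=dict(np.load("w4.npz"))
a=onz(c,287,76,.022);b=onz(c,377,76,.022);l=onz(c,292,266,.022);r=onz(c,371.5,266,.022)
print(a,b,l,r,np.linalg.norm(a-b),np.linalg.norm(l-r))
m1=(a+b)/2;m2=(l+r)/2;u=(m2-m1)/np.linalg.norm(m2-m1);yaw=np.degrees(np.arctan2(u[1],u[0]))
ctr=m1+.085*u; print("ctr",ctr,yaw, "keeper lip px", onz(c,331,308,.026))
plan([((ctr[0],ctr[1],.012),down(yaw+180))])
E
```

```text
[0.44329479 0.01720433 0.022     ] [0.45680237 0.07985089 0.022     ] [ 0.58883715 -0.01481085  0.022     ] [0.60258627 0.04918111 0.022     ] 0.06408623861739475 0.065452345602462
ctr [0.53314668 0.03064731 0.022     ] -12.143246090494541 keeper lip px [0.63156612 0.00885855 0.026     ]
at [0.5324 0.0295 0.1289] [-1.7997e+02 -1.5000e-01  1.6777e+02] t 10.07
[-0.08, 0.13, 11.69] [-0.001, -0.003, -0.002]
```

>>> {"name": "carry_out", "arguments": {"moves": [{"travel": [-0.1,0.15,5],"delta_rot": [0,0,0],"claw": 1},{"travel": [-0.1,0.15,9],"delta_rot": [0,0,0],"claw": 1},{"travel": [-0.1,0.15,11.3],"delta_rot": [0,0,0],"claw": 1},{"travel": [-0.1,0.15,11.85],"delta_rot": [0,0,0],"claw": 1},{"travel": [-0.1,0.15,11.85],"delta_rot": [0,0,0],"claw": 0.6},{"travel": [-0.1,0.15,11.85],"delta_rot": [0,0,0],"claw": 0.6},{"travel": [-0.1,0.15,11.85],"delta_rot": [0,0,0],"claw": 0.6},{"travel": [-0.1,0.15,11.85],"delta_rot": [0,0,0],"claw": 0.6},{"travel": [-0.1,0.15,11.85],"delta_rot": [0,0,0],"claw": 0.6}], "squeeze": 40}}

```text
clock: 11.2
position: [0.5355, 0.0311, 0.0126]
eef_rot: [180.0, 0.1, 168.0]
contact_force: [-1.5, -1.9, 6.4]
opening: 0.728
finger_force: 40.0
```

```bash
python3 - <<'E'
from h import *
plan([((.5355,.0311,.1),down(168)),((.57,.11,.2),down(190))])
E
```

```text
at [0.5355 0.0311 0.0126] [1.7999e+02 5.0000e-02 1.6799e+02] t 11.2
[-0.01, -0.0, -8.74] [0.0, 0.001, -0.0]
[-1.75, 8.44, -18.74] [0.0, 0.001, -0.384]
```

>>> {"name": "carry_out", "arguments": {"moves": [{"travel": [0,0,-2],"delta_rot": [0,0,0],"claw": 0.6},{"travel": [0,0,-5],"delta_rot": [0,0,0],"claw": 0.6},{"travel": [0,0,-8.7],"delta_rot": [0,0,0],"claw": 0.6},{"travel": [-0.6,2.8,-12],"delta_rot": [0,0,-0.13],"claw": 0.6},{"travel": [-1.2,5.6,-15.5],"delta_rot": [0,0,-0.26],"claw": 0.6},{"travel": [-1.7,8.4,-18.7],"delta_rot": [0,0,-0.38],"claw": 0.6},{"travel": [-1.7,8.4,-18.7],"delta_rot": [0,0,-0.38],"claw": 0.6},{"travel": [-1.7,8.4,-18.7],"delta_rot": [0,0,-0.38],"claw": 0.6}]}}

```text
clock: 12.2
position: [0.5678, 0.1096, 0.1971]
eef_rot: [-180.0, -0.2, -170.3]
contact_force: [-0.3, -0.4, -2.7]
opening: 0.731
finger_force: 40.0
```

```bash
python3 - <<'E'
from h import *
o=readout.get_obs();print(o["position"],o["eef_rot"],o["clock"],o["opening"],o["finger_force"])
c=viewer.camera_info("wrist");im=viewer.grab_frame("wrist")
cv2.imwrite("pics/w5.png",im[:,:,::-1]);np.savez("w5.npz",**{k:np.array(c[k]) for k in("mtx","R","t")})
E
```

```text
[0.56783741 0.10960054 0.19708955] [-1.79998835e+02 -1.71740162e-01 -1.70298795e+02] 12.2 0.7305842684554084 39.999200105667114
```

View pics/w5.png

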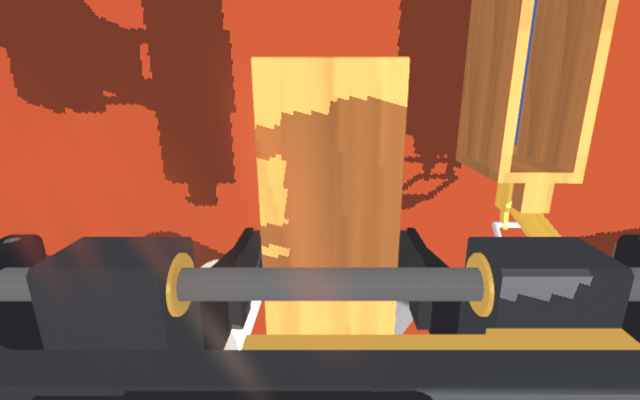

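The lid is held level, with its near end at row 57, columns 251–409. The box's latch-end rim corners show at about (497,182) and (583,182). I now scan the edges precisely.

```bash
python3 - <<'E'
from h import *
im=cv2.imread("pics/w5.png").astype(int);b,g,r=im[:,:,0],im[:,:,1],im[:,:,2]
m=((g>160)&(r>220)).astype(np.uint8)
for v in (20,60,100,140,165,178):
    x=np.flatnonzero(m[v,450:])+450; runs=np.split(x,np.flatnonzero(np.diff(x)>1)+1); print(v,[(q[0],q[-1]) for q in runs if len(q)>2])
for u in (505,515,525,540,560,575): 
    x=np.flatnonzero(m[150:260,u])+150; runs=np.split(x,np.flatnonzero(np.diff(x)>1)+1);print(u,[(q[0],q[-1]) for q in runs if len(q)>1])
for v in (70,90): 
    x=np.flatnonzero((g[v]>90)&(b[v]<130)&(r[v]>90));print(v,x[(x>240)&(x<420)][[0,-1]])
E
```

```text
20 [(np.int64(520), np.int64(531)), (np.int64(603), np.int64(614))]
60 [(np.int64(514), np.int64(525)), (np.int64(595), np.int64(606))]
100 [(np.int64(509), np.int64(519)), (np.int64(587), np.int64(598))]
140 [(np.int64(503), np.int64(514)), (np.int64(580), np.int64(590))]
165 [(np.int64(500), np.int64(510)), (np.int64(575), np.int64(585))]
178 [(np.int64(498), np.int64(582))]
505 [(np.int64(150), np.int64(183)), (np.int64(204), np.int64(206)), (np.int64(209), np.int64(229))]
515 [(np.int64(173), np.int64(182)), (np.int64(210), np.int64(215)), (np.int64(217), np.int64(218)), (np.int64(223), np.int64(227))]
525 [(np.int64(173), np.int64(228))]
540 [(np.int64(172), np.int64(235))]
560 [(np.int64(173), np.int64(182))]
575 [(np.int64(163), np.int64(183))]
70 [241 409]
90 [241 408]
```

```bash
python3 - <<'E'
from h import *
c=dict(np.load("w5.npz")); z=.095
L=[onz(c,519.7,20,z),onz(c,497.8,178,z)];Rr=[onz(c,615,20,z),onz(c,583,178,z)]
for p in L+Rr: print(p)
ang=lambda a,b:np.degrees(np.arctan2((b-a)[1],(b-a)[0]))
print("yaws",ang(*L),ang(*Rr))
m1=(L[0]+Rr[0])/2;m2=(L[1]+Rr[1])/2;yaw=ang(m1,m2);u=(m2-m1)/np.linalg.norm(m2-m1);n=np.array([-u[1],u[0],0])
print("width",[abs((Rr[0]-L[0])@n),abs((Rr[1]-L[1])@n)])
e=onz(c,540,183,z); end=m2+u*((e-m2)@u); C=end-.085*u; print("box",C,yaw,"end",end)
# lid in hand
zt=.1971+.0094
a=onz(c,251,57.5,zt);b=onz(c,409.5,57.5,zt);print("lid near w",np.linalg.norm(a-b),ang(b,a)+0)
w=(a-b)/np.linalg.norm(a-b); 
o=readout.get_obs();Rt=Ro.from_euler('xyz',o["eef_rot"],degrees=True);
print("near mid in tool",Rt.inv().apply((a+b)/2-np.array(o["position"])), "edge dir in tool",Rt.inv().apply(w))
E
```

```text
[0.42799824 0.21514703 0.095     ]
[0.53579466 0.23254494 0.095     ]
[0.41719393 0.27832525 0.095     ]
[0.524947   0.29586369 0.095     ]
yaws 9.168246912015645 9.244681515007295
width [np.float64(0.06409297839950587), np.float64(0.06423863000430301)]
box [0.45030099 0.25122656 0.095     ] 9.206460659558134 end [0.53420604 0.26482593 0.095     ]
lid near w 0.06339780046538067 -80.29185351100512
near mid in tool [ 0.08649664  0.00050509 -0.00944585] edge dir in tool [-8.62995216e-04 -9.99999609e-01  1.95319257e-04]
```

```bash
python3 - <<'E'
from h import *
plan([((.4508,.2508,.2),down(189.2)),((.4508,.2508,.13),down(189.2))])
E
```

```text
at [0.5676 0.109  0.1967] [-179.99   -0.21 -170.34] t 12.25
[9.14, 15.94, -0.3] [-0.0, -0.004, 0.008]
[9.11, 15.94, 6.7] [-0.0, -0.004, 0.008]
```

>>> {"name": "carry_out", "arguments": {"moves": [{"travel": [3,5,-0.3],"delta_rot": [0,0,0],"claw": 0.6},{"travel": [6,10,-0.3],"delta_rot": [0,0,0],"claw": 0.6},{"travel": [8,14,-0.3],"delta_rot": [0,-0.004,0.008],"claw": 0.6},{"travel": [9.1,15.9,-0.3],"delta_rot": [0,-0.004,0.008],"claw": 0.6},{"travel": [9.1,15.9,2],"delta_rot": [0,-0.004,0.008],"claw": 0.6},{"travel": [9.1,15.9,4.5],"delta_rot": [0,-0.004,0.008],"claw": 0.6},{"travel": [9.1,15.9,6.7],"delta_rot": [0,-0.004,0.008],"claw": 0.6},{"travel": [9.1,15.9,6.7],"delta_rot": [0,-0.004,0.008],"claw": 0.6},{"travel": [9.1,15.9,6.7],"delta_rot": [0,-0.004,0.008],"claw": 0.6}]}}

```text
clock: 13.38
position: [0.4524, 0.2511, 0.1318]
eef_rot: [180.0, 0.2, -170.7]
contact_force: [0.6, -0.4, -2.3]
opening: 0.729
finger_force: 40.0
```

```bash
python3 - <<'E'
from h import *
viewer.grab_frame("wrist")
plan([((.4508,.2508,.115),down(189.2)),((.4508,.2508,.1005),down(189.2))])
E
```

```text
at [0.4527 0.2515 0.1323] [ 179.94    0.26 -170.73] t 13.43
[0.2, -0.04, 1.73] [0.001, 0.004, 0.001]
[0.21, -0.04, 3.18] [0.001, 0.004, 0.001]
```

>>> {"name": "carry_out", "arguments": {"moves": [{"travel": [0.2,0,0.8],"delta_rot": [0,0.003,0],"claw": 0.6},{"travel": [0.2,0,1.5],"delta_rot": [0,0.003,0],"claw": 0.6},{"travel": [0.2,0,2],"delta_rot": [0,0.003,0],"claw": 0.6},{"travel": [0.2,0,2.4],"delta_rot": [0,0.003,0],"claw": 0.6},{"travel": [0.2,0,2.7],"delta_rot": [0,0.003,0],"claw": 0.6},{"travel": [0.2,0,3],"delta_rot": [0,0.003,0],"claw": 0.6},{"travel": [0.2,0,3.1],"delta_rot": [0,0.003,0],"claw": 0.6},{"travel": [0.2,0,3.1],"delta_rot": [0,0.003,0],"claw": 0.6}]}}

```text
clock: 14.42
position: [0.4503, 0.2514, 0.1006]
eef_rot: [180.0, 0.0, -170.7]
contact_force: [-0.2, -0.2, -2.1]
opening: 0.728
finger_force: 40.0
```

No contact on the way in, so the plug is in. I release and rise.

>>> {"name": "carry_out", "arguments": {"moves": [{"travel": [0,0,0],"delta_rot": [0,0,0],"claw": 0.8},{"travel": [0,0,0],"delta_rot": [0,0,0],"claw": 1},{"travel": [0,0,0],"delta_rot": [0,0,0],"claw": 1},{"travel": [0,0,-2],"delta_rot": [0,0,0],"claw": 1},{"travel": [0,0,-6],"delta_rot": [0,0,0],"claw": 1},{"travel": [-4,0,-11],"delta_rot": [0,0,0],"claw": 1},{"travel": [-9,0,-14],"delta_rot": [0,0,0],"claw": 1},{"travel": [-13,0,-14],"delta_rot": [0,0,0],"claw": 0.5},{"travel": [-13,0,-14],"delta_rot": [0,0,0],"claw": 0},{"travel": [-13,0,-14],"delta_rot": [0,0,0],"claw": 0},{"travel": [-13,0,-14],"delta_rot": [0,0,0],"claw": 0}]}}

```text
clock: 15.8
position: [0.5773, 0.2725, 0.2407]
eef_rot: [179.9, -0.0, -170.6]
contact_force: [0.4, 0.1, -0.7]
opening: 0.63
finger_force: 0.0
```

```bash
python3 - <<'E'
from h import *
o=readout.get_obs();print(o["position"],o["eef_rot"],o["clock"])
c=viewer.camera_info("wrist");im=viewer.grab_frame("wrist")[:,:,::-1];cv2.imwrite("pics/w6.png",im)
np.savez("w6.npz",**{k:np.array(c[k]) for k in("mtx","R","t")})
b=viewer.grab_frame("side")[:,:,::-1];cv2.imwrite("pics/d6.png",b)
m=np.vstack([cv2.resize(im[0:240,200:520],(800,600))[:,100:700][:, :],]);
m=np.hstack([im[0:270,180:500],cv2.resize(b[130:220,230:340],(440,270),interpolation=cv2.INTER_CUBIC)])
cv2.imwrite("pics/m6.png",m)
E
```

```text
[0.57731931 0.27252311 0.24072469] [ 1.79945971e+02 -8.38362543e-03 -1.70624168e+02] 15.8
```

View pics/m6.png

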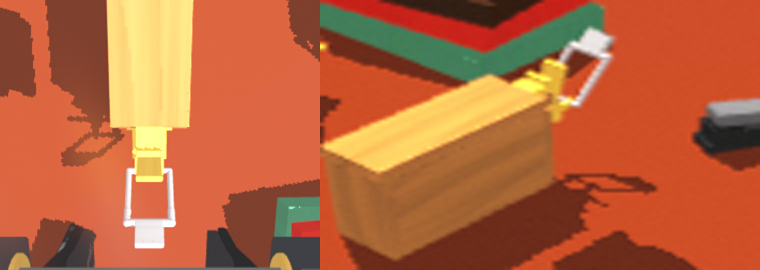

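The lid is home on the box. In the wrist view the bail bar is at about row 222, the tab at (330,235) and the brass lever at (330,170). In the side view the lever top is at (289,150) and the tab at (299,143).

```bash
cat >> h.py <<'E'
BC=np.array([.4503,.2512,0]);BY=np.radians(9.2);BU=np.array([np.cos(BY),np.sin(BY),0]);BN=np.array([-BU[1],BU[0],0])
def tob(p): q=np.array(p)-BC; return np.round([q@BU,q@BN,q[2]],4)
def tow(x,y,z): return BC+BU*x+BN*y+np.array([0,0,z])
E
python3 - <<'E'
from h import *
c=dict(np.load("w6.npz"));d=viewer.camera_info("side")
im=cv2.imread("pics/w6.png").astype(int)
for u in (300,330,355): # gradient along column for lid end
    col=im[100:150,u]; print(u,(np.abs(np.diff(col,axis=0)).sum(1)>60).nonzero()[0]+100)
col=im[120:262,330]; i=(np.abs(np.diff(col,axis=0)).sum(1)>50).nonzero()[0]+120; print(i.tolist())
print("lid end left/right",tob(onz(c,300,127,.109)),tob(onz(c,355,127,.109)))
hs=cv2.cvtColor(cv2.imread("pics/w6.png"),cv2.COLOR_BGR2HSV);ws=((hs[...,1]<60)&(hs[...,2]>150)).astype(np.uint8);ws[260:]=0;ws[:150]=0;ws[:,:290]=0;ws[:,370:]=0
ys,xs=np.nonzero(ws);print("white",xs.min(),xs.max(),ys.min(),ys.max())
hd=cv2.imread("pics/d6.png");h2=cv2.cvtColor(hd,cv2.COLOR_BGR2HSV)
w2=((h2[...,1]<70)&(h2[...,2]>150))[130:180,280:320]; y2,x2=np.nonzero(w2);print("side white bbox",x2.min()+280,x2.max()+280,y2.min()+130,y2.max()+130)
for r in w2.astype(int): print(''.join('.#'[k] for k in r))
br=((h2[...,0]>22)&(h2[...,0]<35)&(h2[...,1]>130)&(h2[...,2]>150))[140:180,270:310]
print()
for r in br.astype(int): print(''.join('.#'[k] for k in r))
E
```

```text
300 [126 127 128 129 133 140]
330 [147]
355 [127]
[147, 150, 156, 175, 181, 217, 218, 219, 247, 248]
lid end left/right [ 0.0832 -0.0235  0.109 ] [0.083  0.0209 0.109 ]
white 303 355 168 247
side white bbox 290 302 139 164
........................................
........................................
........................................
........................................
........................................
........................................
........................................
........................................
........................................
.................##.....................
................####....................
................######..................
...............########.................
.............#.########.................
............###########.................
............##########..................
...........###########..................
...........##...#####...................
..........##......####..................
..........##........###.................
..........#.........##..................
................
[... 2113 characters left out ...]
...
........................................
....................##..................
.##.....................................
........................................
........................................
........................................
....#...................................
........................................
........................................
........................................
........................................
........................................
........................................
........................................
........................................
........................................
........................................
```

```bash
python3 - <<'E'
from h import *
c=dict(np.load("w6.npz"));d=viewer.camera_info("side")
P,e=tri(c,(329.5,247),d,(300,141));print("tab tip",tob(P),e)
Q,e=tri(c,(329.5,178),d,(288.3,151));print("lever tip",tob(Q),e)
from math import *
for lev in (1.5,1.6,1.7,1.8,1.85):
    el=lev-radians(25); tip=(109+50*cos(el),70+50*sin(el)); h=(109+18*cos(lev-pi/2),70+18*sin(lev-pi/2)); le=2.6-lev-.18
    T=(h[0]+77*sin(le),70+0*1+h[1]-70+77*cos(le))
    X=lambda a,z:tob(onz(c,330,a,z))
    print(lev,"lever tip",np.round(tip,1),"tab tip",np.round(T,1),"px",[proj(c,tow(x/1e3,0,z/1e3)).round(0) for x,z in (tip,T)],[proj(d,tow(x/1e3,0,z/1e3)).round(0) for x,z in (tip,T)])
E
```

```text
tab tip [0.1797 0.0012 0.1259] 0.001910927241372114
lever tip [0.1241 0.0006 0.1141] 0.0002683544080645345
1.5 lever tip [133.3 113.7] tab tip [188.2 115.4] px [array([329., 189.]), array([329., 250.])] [array([291., 150.]), array([302., 143.])]
1.6 lever tip [128.8 115.9] tab tip [183.3 123.1] px [array([329., 184.]), array([329., 249.])] [array([290., 150.]), array([301., 141.])]
1.7 lever tip [124.1 117.7] tab tip [177.6 130.2] px [array([329., 179.]), array([329., 246.])] [array([288., 150.]), array([300., 140.])]
1.8 lever tip [119.3 118.9] tab tip [171.3 136.8] px [array([329., 174.]), array([329., 242.])] [array([287., 150.]), array([299., 139.])]
1.85 lever tip [116.8 119.4] tab tip [167.9 139.8] px [array([329., 171.]), array([329., 239.])] [array([287., 151.]), array([298., 139.])]
```

Lever ≈ 1.68 rad and the lid end is within play, about 2 mm short of the box end. Next is the bail sweep with closed fingers.

```bash
python3 - <<'E'
from h import *
s=viewer.camera_info("scene")
for p in [(475,222),(484,206),(455,225),(484,222)]: print("purple",tob(onz(s,*p,.1)))
W=[(215,240),(215,118),(200,118),(190,119),(180,122),(170,125),(160,128),(150,130),(140,130),(130,130),(120,130),(116,130),(122,200)]
plan([(tow(x/1e3,0,z/1e3),down(189.2)) for x,z in W])
E
```

```text
purple [0.1046 0.2198 0.1   ]
purple [0.0435 0.2573 0.1   ]
purple [0.1176 0.1583 0.1   ]
purple [0.1037 0.2468 0.1   ]
at [0.5776 0.2725 0.2411] [ 1.7994e+02  3.0000e-02 -1.7063e+02] t 15.9
[-8.59, -0.1, 0.11] [0.001, 0.001, 0.003]
[-8.58, -0.11, 12.31] [0.001, 0.001, 0.003]
[-7.08, -0.11, 12.31] [0.001, 0.001, 0.003]
[-6.08, -0.1, 12.21] [0.001, 0.001, 0.003]
[-5.08, -0.1, 11.91] [0.001, 0.001, 0.003]
[-4.08, -0.1, 11.61] [0.001, 0.001, 0.003]
[-3.08, -0.09, 11.31] [0.001, 0.001, 0.003]
[-2.08, -0.09, 11.11] [0.001, 0.001, 0.003]
[-1.08, -0.09, 11.11] [0.001, 0.001, 0.003]
[-0.08, -0.08, 11.11] [0.001, 0.001, 0.003]
[0.92, -0.08, 11.1] [0.001, 0.001, 0.003]
[1.32, -0.08, 11.1] [0.001, 0.001, 0.003]
[0.71, -0.07, 4.11] [0.001, 0.001, 0.003]
```

>>> {"name": "carry_out", "arguments": {"moves": [{"travel": [-5,0,0],"delta_rot": [0,0,0],"claw": 0},{"travel": [-8.6,-0.1,1],"delta_rot": [0,0,0],"claw": 0},{"travel": [-8.6,-0.1,6],"delta_rot": [0,0,0],"claw": 0},{"travel": [-8.6,-0.1,10],"delta_rot": [0,0,0],"claw": 0},{"travel": [-8.6,-0.1,12.3],"delta_rot": [0,0,0],"claw": 0},{"travel": [-7.1,-0.1,12.3],"delta_rot": [0,0,0],"claw": 0},{"travel": [-6.1,-0.1,12.2],"delta_rot": [0,0,0],"claw": 0},{"travel": [-5.1,-0.1,11.9],"delta_rot": [0,0,0],"claw": 0},{"travel": [-4.1,-0.1,11.6],"delta_rot": [0,0,0],"claw": 0},{"travel": [-3.1,-0.1,11.3],"delta_rot": [0,0,0],"claw": 0},{"travel": [-2.1,-0.1,11.1],"delta_rot": [0,0,0],"claw": 0},{"travel": [-1.1,-0.1,11.1],"delta_rot": [0,0,0],"claw": 0},{"travel": [-0.1,-0.1,11.1],"delta_rot": [0,0,0],"claw": 0},{"travel": [0.9,-0.1,11.1],"delta_rot": [0,0,0],"claw": 0},{"travel": [1.3,-0.1,11.1],"delta_rot": [0,0,0],"claw": 0},{"travel": [1.3,-0.1,11.1],"delta_rot": [0,0,0],"claw": 0},{"travel": [0.8,-0.1,8],"delta_rot": [0,0,0],"claw": 0},{"travel": [0.7,-0.1,4],"delta_rot": [0,0,0],"claw": 0},{"travel": [0.7,-0.1,4],"delta_rot": [0,0,0],"claw": 0}]}}

```text
clock: 18.27
position: [0.5744, 0.271, 0.2047]
eef_rot: [179.8, 0.4, -170.7]
contact_force: [0.5, -0.3, -0.9]
opening: 0.004
finger_force: 0.0
```

```bash
python3 - <<'E'
from h import *
o=readout.get_obs();print(tob(o["position"]),o["eef_rot"],o["clock"],o["opening"])
b=viewer.grab_frame("side")[:,:,::-1];cv2.imwrite("pics/d7.png",b)
a=viewer.grab_frame("scene")[:,:,::-1];cv2.imwrite("pics/s7.png",a)
d=viewer.camera_info("side");s=viewer.camera_info("scene")
for n,(x,y,z) in dict(bar1=(.087,.022,.109),bar2=(.087,-.022,.109),tab=(.072,0,.123),hinge=(.127,-.02,.072),levtip=(.125,0,.1175)).items(): print(n,proj(d,tow(x,y,z)).round(),proj(s,tow(x,y,z)).round())
def show(im,x0,x1,y0,y1):
    h=cv2.cvtColor(np.ascontiguousarray(im),cv2.COLOR_BGR2HSV)[y0:y1,x0:x1].astype(int)
    for i,r in enumerate(h): print(y0+i,''.join('W' if p[1]<80 and p[2]>140 else 'Y' if p[0]>22 and p[0]<35 and p[1]>100 and p[2]>140 else '#' if p[2]<60 else '.' for p in r))
show(b,265,310,135,180); show(a,375,425,205,245)
E
```

```text
[ 0.1257 -0.0003  0.2047] [ 179.83634616    0.44024739 -170.70409739] 18.275 0.0038177510872127647
bar1 [275. 155.] [409. 214.]
bar2 [285. 160.] [394. 213.]
tab [276. 155.] [402. 207.]
hinge [294. 164.] [394. 231.]
levtip [289. 150.] [403. 222.]
135 ############.................................
136 ..########...................................
137 .....####....................................
138 .............................................
139 .............................................
140 .............................................
141 .............................................
142 .............................................
143 .............................................
144 .............................................
145 .............................................
146 .............................................
147 .............................................
148 .............................................
149 .............................................
150 .....................YY......................
151 .......................YY....................
152 
[... 2895 characters left out ...]
........................................
233 ..................................................
234 ..................................................
235 ..................................................
236 ..................................................
237 ..................................................
238 ..................................................
239 ..................................................
240 ..................................................
241 ..................................................
242 ..................................................
243 ..................................................
244 ..................................................
```

The masks show the bail has fallen onto the keeper: bar at scene rows 212–214, tab pointing inward, lever unchanged. Now the lever, with the tool tilted 20° so the fingertip's outer corner clears the lip.

```bash
python3 - <<'E'
from h import *
t=.35; Rt=down(189.2)*Ro.from_euler('y',t)
W=[(106,150),(106,114)]
for el,r in [(72,42),(67,43),(62,44),(56,45),(50,46),(44,46),(38,46),(32,46),(26,47),(20,47),(14,48),(8,48),(2,48),(-4,48),(-10,48),(-16,48),(-22,48),(-27,48),(-30,48)]:
    e=np.radians(el); cx=109+r*np.cos(e)-.5*np.sin(e);cz=70+r*np.sin(e)+.5*np.cos(e); W.append((cx-10*np.cos(t),cz+10*np.sin(t)))
print(np.round(W,0).tolist())
plan([(tow(x/1e3,0,z/1e3),Rt) for x,z in W])
E
```

```text
[[106.0, 150.0], [106.0, 114.0], [112.0, 114.0], [116.0, 113.0], [120.0, 113.0], [124.0, 111.0], [129.0, 109.0], [132.0, 106.0], [136.0, 102.0], [138.0, 98.0], [142.0, 94.0], [144.0, 90.0], [146.0, 86.0], [147.0, 81.0], [148.0, 76.0], [148.0, 71.0], [147.0, 66.0], [146.0, 61.0], [144.0, 56.0], [143.0, 52.0], [141.0, 50.0]]
at [0.5721 0.2702 0.2007] [ 1.7996e+02  6.0000e-02 -1.7069e+02] t 18.38
[1.73, 0.07, 5.07] [0.0, 0.351, 0.002]
[1.73, 0.07, 8.67] [0.0, 0.351, 0.002]
[1.12, 0.07, 8.72] [0.0, 0.351, 0.002]
[0.74, 0.07, 8.75] [0.0, 0.351, 0.002]
[0.35, 0.07, 8.82] [0.0, 0.351, 0.002]
[-0.1, 0.07, 8.97] [0.0, 0.351, 0.002]
[-0.54, 0.06, 9.17] [0.0, 0.351, 0.002]
[-0.9, 0.06, 9.5] [0.0, 0.351, 0.002]
[-1.22, 0.06, 9.86] [0.0, 0.351, 0.002]
[-1.5, 0.06, 10.25] [0.0, 0.351, 0.002]
[-1.83, 0.06, 10.62] [0.0, 0.351, 0.002]
[-2.02, 0.06, 11.08] [0.0, 0.351, 0.002]
[-2.27, 0.06, 11.52] [0.0, 0.351, 0.002]
[-2.37, 0.06, 12.01] [0.0, 0.351, 0.002]
[-2.42, 0.06, 12.51] [0.0, 0.351, 0.002]
[-2.41, 0.06, 13.02] [0.0, 0.351, 0.002]
[-2.36, 0.06, 13.51] [0.0, 0.351, 0.002]
[-2.25, 0.06, 14.01] [0.0, 0.351, 0.002]
[-2.09, 0.06, 14.48] [0.0, 0.351, 0.002]
[-1.92, 0.06, 14.86] [0.0, 0.351, 0.002]
[-1.8, 0.06, 15.09] [0.0, 0.351, 0.002]
```

>>> {"name": "carry_out", "arguments": {"moves": [{"travel": [1,0.1,1],"delta_rot": [0,0.18,0],"claw": 0},{"travel": [1.7,0.1,3],"delta_rot": [0,0.35,0],"claw": 0},{"travel": [1.7,0.1,5],"delta_rot": [0,0.35,0],"claw": 0},{"travel": [1.7,0.1,7.5],"delta_rot": [0,0.35,0],"claw": 0},{"travel": [1.7,0.1,8.3],"delta_rot": [0,0.35,0],"claw": 0},{"travel": [1.7,0.1,8.3],"delta_rot": [0,0.35,0],"claw": 0}]}}

```text
clock: 19.12
position: [0.5542, 0.2686, 0.1181]
eef_rot: [179.9, -20.0, -170.6]
contact_force: [0.4, 0.5, 0.9]
opening: 0.004
finger_force: 0.0
```

```bash
python3 - <<'E'
from h import *
viewer.grab_frame("side")
o=readout.get_obs();print(tob(o["position"]),o["eef_rot"],o["contact_force"])
t=.35; Rt=down(189.2)*Ro.from_euler('y',t)
W=[(106,113.5)]
for el,r in [(72,42),(67,43),(62,44),(56,45),(50,46),(44,46),(38,46),(32,46),(26,47),(20,47),(14,48),(8,48),(2,48),(-4,48),(-10,48),(-16,48),(-22,48),(-27,48),(-30,48)]:
    e=np.radians(el); cx=109+r*np.cos(e)-.5*np.sin(e);cz=70+r*np.sin(e)+.5*np.cos(e); W.append((cx-10*np.cos(t),cz+10*np.sin(t)))
plan([(tow(x/1e3,0,z/1e3),Rt) for x,z in W])
E
```

```text
[0.1059 0.0007 0.1189] [ 179.91963903  -19.90760181 -170.62582671] [-0.20030551  0.51183465  0.80850841]
at [0.5548 0.2688 0.1189] [ 179.92  -19.91 -170.63] t 19.18
[-0.19, -0.07, 0.51] [0.0, 0.003, 0.003]
[-0.76, -0.07, 0.3] [0.0, 0.003, 0.003]
[-1.14, -0.07, 0.2] [0.0, 0.003, 0.003]
[-1.52, -0.07, 0.13] [0.0, 0.003, 0.003]
[-2.0, -0.08, 0.12] [0.0, 0.003, 0.003]
[-2.49, -0.08, 0.16] [0.0, 0.003, 0.003]
[-2.93, -0.08, 0.34] [0.0, 0.003, 0.003]
[-3.36, -0.08, 0.57] [0.0, 0.003, 0.003]
[-3.75, -0.08, 0.84] [0.0, 0.003, 0.003]
[-4.19, -0.08, 1.08] [0.0, 0.003, 0.003]
[-4.53, -0.08, 1.44] [0.0, 0.003, 0.003]
[-4.91, -0.08, 1.77] [0.0, 0.003, 0.003]
[-5.17, -0.09, 2.2] [0.0, 0.003, 0.003]
[-5.39, -0.09, 2.66] [0.0, 0.003, 0.003]
[-5.56, -0.09, 3.13] [0.0, 0.003, 0.003]
[-5.67, -0.09, 3.62] [0.0, 0.003, 0.003]
[-5.74, -0.09, 4.12] [0.0, 0.003, 0.003]
[-5.75, -0.09, 4.62] [0.0, 0.003, 0.003]
[-5.72, -0.09, 5.04] [0.0, 0.003, 0.003]
[-5.69, -0.09, 5.28] [0.0, 0.003, 0.003]
```

>>> {"name": "carry_out", "arguments": {"moves": [{"travel": [-0.2,-0.1,0.5],"delta_rot": [0,0,0],"claw": 0},{"travel": [-0.75,-0.1,0.3],"delta_rot": [0,0,0],"claw": 0},{"travel": [-1.15,-0.1,0.2],"delta_rot": [0,0,0],"claw": 0},{"travel": [-1.5,-0.1,0.15],"delta_rot": [0,0,0],"claw": 0},{"travel": [-2,-0.1,0.1],"delta_rot": [0,0,0],"claw": 0},{"travel": [-2.5,-0.1,0.15],"delta_rot": [0,0,0],"claw": 0},{"travel": [-2.95,-0.1,0.35],"delta_rot": [0,0,0],"claw": 0},{"travel": [-3.35,-0.1,0.55],"delta_rot": [0,0,0],"claw": 0},{"travel": [-3.75,-0.1,0.85],"delta_rot": [0,0,0],"claw": 0},{"travel": [-4.2,-0.1,1.1],"delta_rot": [0,0,0],"claw": 0},{"travel": [-4.2,-0.1,1.1],"delta_rot": [0,0,0],"claw": 0}]}}

```text
clock: 20.55
position: [0.5907, 0.2734, 0.0925]
eef_rot: [180.0, -20.0, -170.7]
contact_force: [-0.6, 0.0, 0.4]
opening: 0.005
finger_force: 0.2
```

```bash
python3 - <<'E'
from h import *
b=viewer.grab_frame("side")[:,:,::-1];cv2.imwrite("pics/d8.png",b)
a=viewer.grab_frame("scene")[:,:,::-1];cv2.imwrite("pics/s8.png",a)
o=readout.get_obs();print(tob(o["position"]),o["contact_force"])
d=viewer.camera_info("side");s=viewer.camera_info("scene")
for el in (70,50,35,25,20,10):
    e=np.radians(el);print(el,*[q for cc in (d,s) for q in (proj(cc,tow(.109+.05*np.cos(e),y,.07+.05*np.sin(e))).round() for y in (-.011,.011))])
def show(im,x0,x1,y0,y1):
    h=cv2.cvtColor(np.ascontiguousarray(im),cv2.COLOR_BGR2HSV)[y0:y1,x0:x1].astype(int)
    for i,r in enumerate(h): print(y0+i,''.join('W' if p[1]<80 and p[2]>140 else 'Y' if p[0]>18 and p[0]<35 and p[1]>100 and p[2]>110 else '#' if p[2]<60 else '.' for p in r))
show(b,265,315,135,180); show(a,380,425,200,245)
E
```

```text
[ 0.1424 -0.0006  0.0929] [ 0.25875138 -0.72757399  0.67532979]
70 [291. 151.] [286. 149.] [399. 223.] [407. 223.]
50 [295. 152.] [290. 149.] [399. 228.] [407. 229.]
35 [297. 153.] [292. 151.] [399. 233.] [406. 233.]
25 [298. 155.] [293. 152.] [399. 235.] [406. 235.]
20 [298. 156.] [293. 153.] [399. 236.] [406. 237.]
10 [299. 158.] [294. 155.] [398. 239.] [406. 239.]
135 ############...............#######YY.......###..##
136 ..########.................#######.Y...........###
137 .....####..................############........###
138 ..........................##############.......###
139 ..........................############.........##.
140 ..........................############.........##.
141 ..........................###########.........####
142 ..........................###########..........###
143 ..........................###########..........###
144 ..........................##########..............
145 ..........................##########..............
146 ..........................##########..............
147 ..........................#########...............
148 ...........
[... 3294 characters left out ...]

231 ########......###########..##########........
232 ####.............#.....##.##..########.......
233 ####.............#.........#.................
234 ###..............##......WWWW..........WWWWWW
235 ##...............#.......WWW...........WWWWWW
236 .................#........W............WWWWWW
237 ................##...........................
238 .................................###.........
239 .............................................
240 .............................................
241 .............................................
242 .............................................
243 .............................................
244 .............................................
```

The lever is down to about 25° elevation and following the finger, and the bail is drawn toward the lip. I press on.

```bash
python3 - <<'E'
from h import *
t=.35; Rt=down(189.2)*Ro.from_euler('y',t)
W=[]
for el,r in [(20,47),(14,48),(8,48),(2,48),(-4,48),(-10,48),(-16,48),(-22,48),(-27,48),(-30,48)]:
    e=np.radians(el); cx=109+r*np.cos(e)-.5*np.sin(e);cz=70+r*np.sin(e)+.5*np.cos(e); W.append((cx-10*np.cos(t),cz+10*np.sin(t)))
plan([(tow(x/1e3,0,z/1e3),Rt) for x,z in W])
E
```

```text
at [0.591  0.2734 0.0929] [ 179.96  -19.93 -170.67] t 20.65
[-0.21, 0.06, 0.23] [-0.0, 0.002, 0.002]
[-0.59, 0.06, 0.57] [-0.0, 0.002, 0.002]
[-0.86, 0.06, 1.0] [-0.0, 0.002, 0.002]
[-1.07, 0.06, 1.45] [-0.0, 0.002, 0.002]
[-1.24, 0.06, 1.92] [-0.0, 0.002, 0.002]
[-1.36, 0.06, 2.41] [-0.0, 0.002, 0.002]
[-1.43, 0.06, 2.91] [-0.0, 0.002, 0.002]
[-1.44, 0.06, 3.41] [-0.0, 0.002, 0.002]
[-1.41, 0.06, 3.83] [-0.0, 0.002, 0.002]
[-1.37, 0.06, 4.08] [-0.0, 0.002, 0.002]
```

>>> {"name": "carry_out", "arguments": {"moves": [{"travel": [-0.2,0,0.25],"delta_rot": [0,0,0],"claw": 0},{"travel": [-0.6,0,0.55],"delta_rot": [0,0,0],"claw": 0},{"travel": [-0.85,0,1],"delta_rot": [0,0,0],"claw": 0},{"travel": [-1.05,0,1.45],"delta_rot": [0,0,0],"claw": 0},{"travel": [-1.25,0,1.9],"delta_rot": [0,0,0],"claw": 0},{"travel": [-1.35,0,2.4],"delta_rot": [0,0,0],"claw": 0},{"travel": [-1.4,0,2.9],"delta_rot": [0,0,0],"claw": 0},{"travel": [-1.4,0,3.2],"delta_rot": [0,0,0],"claw": 0}]}}

```text
clock: 21.65
position: [0.5922, 0.2737, 0.0576]
eef_rot: [180.0, -20.0, -170.7]
contact_force: [0.3, 0.4, 3.6]
opening: 0.005
finger_force: 2.1
```

>>> {"name": "carry_out", "arguments": {"moves": [{"travel": [0,0,0.3],"delta_rot": [0,0,0],"claw": 0},{"travel": [0,0,0.6],"delta_rot": [0,0,0],"claw": 0},{"travel": [0,0,0.8],"delta_rot": [0,0,0],"claw": 0},{"travel": [0,0,0.8],"delta_rot": [0,0,0],"claw": 0}]}}

```text
clock: 22.15
position: [0.5921, 0.2737, 0.057]
eef_rot: [179.9, -19.7, -170.6]
contact_force: [0.6, -1.4, 22.8]
opening: 0.003
finger_force: 9.7
```

The lever is on a hard stop at the expected shut height. I back off and look.

>>> {"name": "carry_out", "arguments": {"moves": [{"travel": [-0.3,0,-1],"delta_rot": [0,0,0],"claw": 0},{"travel": [-1,0,-4],"delta_rot": [0,0,0],"claw": 0},{"travel": [-2,0,-9],"delta_rot": [0,0,0],"claw": 0},{"travel": [-4,0,-14],"delta_rot": [0,0,0],"claw": 0},{"travel": [-7,-6,-18],"delta_rot": [0,0,0],"claw": 0},{"travel": [-7,-12,-18],"delta_rot": [0,0,0],"claw": 0},{"travel": [-7,-18,-18],"delta_rot": [0,0,0],"claw": 0},{"travel": [-7,-18,-18],"delta_rot": [0,0,0],"claw": 0}]}}

```text
clock: 23.15
position: [0.7456, 0.1081, 0.1949]
eef_rot: [-179.7, -20.1, -171.3]
contact_force: [-0.1, 1.3, -0.3]
opening: 0.006
finger_force: 0.0
```

```bash
python3 - <<'E'
from h import *
a=viewer.grab_frame("scene")[:,:,::-1];b=viewer.grab_frame("side")[:,:,::-1]
cv2.imwrite("pics/s9.png",a);cv2.imwrite("pics/d9.png",b)
cv2.imwrite("pics/m9.png",np.hstack([cv2.resize(a[180:250,370:440],(400,400),interpolation=cv2.INTER_CUBIC),cv2.resize(b[130:200,235:305],(400,400),interpolation=cv2.INTER_CUBIC)]))
d=viewer.camera_info("side");s=viewer.camera_info("scene");o=readout.get_obs();print(o["position"],o["contact_force"],o["clock"])
for n,p in dict(bar1=(.1005,.022,.1085),bar2=(.1005,-.022,.1085),tabtip=(.0975,0,.128),tip=(.154,0,.049)).items(): print(n,((proj(s,tow(*p))-[370,180])*400/70).round(),((proj(d,tow(*p))-[235,130])*400/70).round())
E
```

```text
[0.74484161 0.11403339 0.19501073] [-0.12090837  0.68633011 -0.58722893] 23.25
bar1 [225. 214.] [247. 131.]
bar2 [141. 211.] [305. 161.]
tabtip [187. 187.] [270. 118.]
tip [175. 358.] [345. 197.]
```

View pics/m9.png

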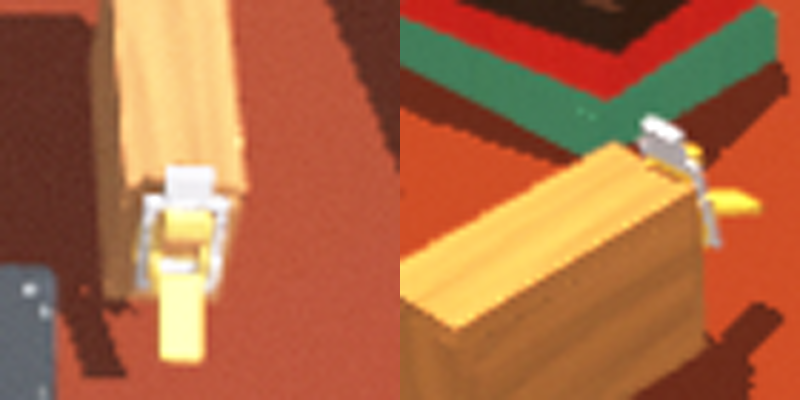

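The picture shows the lever shut, with its tip at (182,358) against a predicted (175,358). The bail's bar is behind the lip and its tab is upright at (188,180). The lid is flush and the arm is clear, so I hand in.

```bash
python3 -c "
from station import manip
print(manip.hand_in())"
```

```text
the job is handed in; nothing more can be done
None
```

The job is handed in at about 23 s: the lid sits on the box with its keeper at the latch end, the bail's bar is behind the lip, and the lever was still shut with the arm clear; the hand-in returned no verdict.

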